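# Sort solid and hollow guide rollers by weight

### The job

The three steel guide rollers on the wooden bench look alike, but some are solid inside and some are only hollow tube with plugged ends (there is at least one of each): feel the difference when you lift them. Stand the solid, heavy ones in the blue tray and the hollow, light ones in the yellow tray, upright and set down gently rather than dropped. Leave the white mixing cup, the white jar and the glue bottle standing where they are.

Things in the scene. Friction and masses are not known exactly. Their poses are not given: they have to be found in the camera images.
- roller_a_mid (a point): one of three guide rollers that look exactly alike: an upright steel cylinder 34 mm in diameter and 90 mm tall with black end plugs, standing loose on the bench. Solid ones (steel core) weigh about 0.6 kg, hollow ones about 0.16 kg; which is which changes every time and cannot be seen. This point is its centre, 45 mm above its underside; z is its own axis, up
- roller_b_mid (a point): one of three guide rollers that look exactly alike: an upright steel cylinder 34 mm in diameter and 90 mm tall with black end plugs, standing loose on the bench. Solid ones (steel core) weigh about 0.6 kg, hollow ones about 0.16 kg; which is which changes every time and cannot be seen. This point is its centre, 45 mm above its underside; z is its own axis, up
- roller_c_mid (a point): one of three guide rollers that look exactly alike: an upright steel cylinder 34 mm in diameter and 90 mm tall with black end plugs, standing loose on the bench. Solid ones (steel core) weigh about 0.6 kg, hollow ones about 0.16 kg; which is which changes every time and cannot be seen. This point is its centre, 45 mm above its underside; z is its own axis, up
- roller_a: the same roller, with its origin at the centre of its underside
- roller_b: the same roller, with its origin at the centre of its underside
- roller_c: the same roller, with its origin at the centre of its underside
- tray_blue_floor (a point): centre of the inner floor of the open blue plastic tray for the solid rollers, 19 mm above the bench when empty; axes along the tray. Tray: inside 166 mm along x, 96 mm along y, walls 25 mm high above the floor and 5 mm thick, rim 44 mm above the bench. It rides on springs in a fixed dark steel base (186 x 116 mm, 24 mm high) and sinks under load. Room for all three rollers side by side along x. The two trays can stand in either order
- tray_yellow_floor (a point): centre of the inner floor of the open yellow plastic tray for the hollow rollers, 19 mm above the bench when empty; axes along the tray. Tray: inside 166 mm along x, 96 mm along y, walls 25 mm high above the floor and 5 mm thick, rim 44 mm above the bench. It rides on springs in a fixed dark steel base (186 x 116 mm, 24 mm high) and sinks under load. Room for all three rollers side by side along x. The two trays can stand in either order
- tray_blue (a joint): how far the blue tray has sunk on its springs, m: 0 empty, about 0.00065 per newton of load (a hollow roller about 1 mm, a solid one about 4 mm), end stop at 10 mm
- tray_yellow (a joint): how far the yellow tray has sunk on its springs, m: 0 empty, about 0.00065 per newton of load (a hollow roller about 1 mm, a solid one about 4 mm), end stop at 10 mm
- cup_mid (a point): bystander: empty white mixing cup, 70 mm wide, 71 mm high; its centre, 35 mm up
- jar_mid (a point): bystander: white screw jar, 68 mm wide, 99 mm high, behind the yellow vice; its centre, 50 mm up
- glue_mid (a point): bystander: glue bottle with red nozzle, 39 mm wide, 110 mm high, near the front edge; its centre, 55 mm up

How it is judged:
By the outcome, as a careful person would: the job done as asked, in the order asked, and still so for the second after the job is handed in, with the robot touching nothing.
It also fails if it takes over 72 s, if anything falls off the work surface, if the arm or the gripper's body presses on something with over 40 N, if the wrist force passes 120 N, or if a joint passes its speed limit or range.

### The arm

A 6-joint arm with a two-finger parallel gripper is mounted at the origin on a cart in front of the work surface, level with it; the furniture and walls round the work are solid. World frame = base frame: x ahead of the robot, y to its left, z up, the work surface at z = 0. Lengths are in mm, angles in degrees, forces in N, time in s.
With the tool pointing down it reaches from about 350 to 850 mm from the base axis. Payload 8.1 kg.
Tool frame: the origin (TCP) lies midway between the tips of the shut fingers; the grasp point (between the pads) lies 19 mm behind it; z points along the fingers, y is the line along which they close (so a half turn about z gives the same grasp; the last joint's range is limited). The gripper opens to 85 mm and grips with 20 to 120 N. Pads are 22 mm wide; open, the fingers measure 114 mm over their backs; the gripper's body (76 mm by 85 mm) begins 54 mm behind the grasp point. The pads swing forward as they close: fully open they stand 13 mm farther back than shut.
Start: joints at [64.607, 7.471, 85.268, -0, 87.261, -4.893], TCP at [210.108, 562.014, 231.292] pointing down, gripper open.
Joint ranges: [-169.43, 169.43], [-51.17, 129.36], [1.28, 143.12], [-76.62, 256.62], [0, 156.53], [-152.29, 152.29]. Speed limits (degrees/s): [136.94, 136.94, 159.86, 180, 180, 180].

### API

Orientations are given as [roll, pitch, yaw] about the fixed x, y, z axes, in that order (R = Rz(yaw) Ry(pitch) Rx(roll)).
In Python, from bench import sense, snapshot, camera_params, hand_in, masks_of, pinpoint gives the robot as it stands.
- The arm moves only by the tool step_arm, never from a script. Its argument "targets" is a list of rows, each an object with "angular": the turn, a rotation vector about the tool's x, y, z scaled (see below), a list of three; "dp": the shift along the tool's x, y, z scaled (see below), a list of three; "fingers": the closure, from 0 (fully open) to 1 (shut). A call has exactly 8 rows; each row is the pose to reach, as a shift and turn from the pose commanded when the call began, along the tool's axes at that moment, turning the shorter way round; what a row does not reach only later rows make up. The controller multiplies each number of a shift by 0.2 m and each number of a turn by 180 degrees. A row lasts 1/8 s, in which the tool goes at most 62.5 mm and 10.7 degrees, less where a joint would pass 70% of its speed; a pose out of reach is approached as far as the arm can. A call with a number of a shift or a turn outside -1 to 1 is refused whole. A call with a gripper value outside its range is refused whole. The fingers move at their own pace and stop on an object; "newtons" is the grip in N (left out, the last holds). Time passes only in rows, so rows that repeat a pose let the fingers close, or fill a call up. It gives the time, the measured TCP pose, the force, the opening and the grip force at its end, in the units of the state.
- sense(): the state, without advancing time (a new reading comes with each control period).
- snapshot(name): name is "scene" or "top"; returns the picture (384x512x3 uint8, blue, green, red); there is no depth.
- camera_params(name): a dict with "vfov" (degrees; the focal length in pixels is half the picture's height over the tangent of half this angle, whatever the lens; pixels are square), "cx", "cy" (the principal point, pixels), "R" (3x3) and "t" (3): a world point X has camera coordinates R X + t. Camera axes: x right, y down, z forward; pixel columns grow to the right and rows downward; lengths in mm; the calibration is good to about 2 mm. A picture is of the moment at which its call begins. camera_params takes no time and is no camera call.
- hand_in(): hands the job in; it is judged then, once.
Trained networks look in the newest picture that a camera, given by its name, has taken for a name from the list of things; names that differ only in an ending like _2 or _b are one class to them, and where a whole thing is asked for, a point or a joint stands for the part that bears it (a point fixed in the world has none). Each returns a list of dicts, best first, with "conf" (0 to 1); they miss things now and then, are a little off and sometimes report something else, mostly with a low value. They report only what shows in the picture. A call takes as long as a camera call.
- masks_of(camera, label): "pixels" (384x512 bool, what is visible of it) and "at" ([column, row] in pixels, amid what is visible of it).
- pinpoint(camera, label): "at" ([column, row] in pixels: a listed point, or the origin of a listed thing).
The state is a dict: "time": time; "joint_pos": joint angles; "qd": joint speeds; "joint_efforts": joint torques, N m; "tool_pos": TCP position; "tcp_rot": TCP orientation; "ft_force": force on the tool from outside, world axes, zero at the start; "wrist_torque": the same for the moment, N m; "finger_gap": finger opening in mm; "grip_force": force on a finger pad.
Only numpy, scipy, OpenCV 4.12 (cv2) and the standard library are available. Lean on these libraries where they do the work, as an engineer would, in place of code of your own. Each camera call takes 0.05 s, during which the arm holds its last target. There are 200 camera calls.

## Working session

There is one attempt and no reset: what is moved stays moved. The work goes in short steps, Python scripts to look and compute and a tool call to move; the robot and the scene stay as the last step left them, time stands still between calls to the robot, and variables do not carry over. Pictures are saved under pics/ and viewed, at most 10 in all, crops included, and the job is handed in when it is done.

Besides the shell and the picture viewer there is one more tool, called after "Call:" as name(argument=value, ...) on one line, values as JSON. step_arm: Moves the arm, as the interface text tells. Its arguments: {"type":"object","properties":{"targets":{"type":"array","items":{"type":"object","properties":{"angular":{"type":"array","items":{"type":"number","minimum":-1,"maximum":1}},"dp":{"type":"array","items":{"type":"number","minimum":-1,"maximum":1}},"fingers":{"type":"number"}}}},"newtons":{"type":"number"}},"required":["targets"]}

```bash
mkdir -p pics; cat > h.py <<'E'
import numpy as np, cv2
from bench import *
def ray(cam,uv):
    p=camera_params(cam);f=192/np.tan(np.radians(p['vfov']/2));R=np.array(p['R']);t=np.array(p['t'])
    d=R.T@np.array([(uv[0]-p['cx'])/f,(uv[1]-p['cy'])/f,1]);return -R.T@t,d
def onz(cam,uv,z):
    c,d=ray(cam,uv);return c+d*(z-c[2])/d[2]
E
python3 - <<'E'
from h import *
for c in('scene','top'):
    im=snapshot(c);cv2.imwrite(f'pics/{c}0.png',im)
    for n,z in(('roller_a_mid',45),('roller_a',0),('tray_blue_floor',19),('tray_yellow_floor',19),('cup_mid',35),('jar_mid',50),('glue_mid',55)):
        for d in pinpoint(c,n): print(c,n,round(d['conf'],2),np.round(d['at']),np.round(onz(c,d['at'],z)))
    p=camera_params(c);print(p,ray(c,(0,0))[0])
print(sense())
E
```

```text
scene roller_a_mid 0.75 [223. 184.] [475. 149.  45.]
scene roller_a 0.84 [173. 153.] [520. 386.   0.]
scene roller_a 0.75 [193. 177.] [476. 267.   0.]
scene roller_a 0.69 [224. 194.] [477. 148.   0.]
scene roller_a 0.4 [170. 140.] [558. 435.   0.]
scene tray_blue_floor 0.88 [327. 234.] [ 512. -180.   19.]
scene tray_yellow_floor 0.76 [385. 266.] [ 510. -352.   19.]
scene tray_yellow_floor 0.57 [295. 177.] [641.   4.  19.]
scene cup_mid 0.7 [157. 187.] [363. 302.  35.]
scene jar_mid 0.95 [295. 178.] [612. -11.  50.]
scene glue_mid 0.74 [337. 296.] [ 342. -301.   55.]
{'vfov': 42.32126416169147, 'cx': 255.81851557450835, 'cy': 197.85600770001207, 'R': array([[ 0.57783408, -0.81614862,  0.00303307],
       [-0.61900226, -0.44067027, -0.65011224],
       [ 0.53192479,  0.37377953, -0.75983214]]), 't': array([-248.56606796,  349.1003838 , 1158.58135144])} [-256.55427308 -482.08268923 1108.03569515]
top roller_a_mid 0.55 [223. 188.] [483. 145.  45.]
top roller_a 0.69 [187. 194.] [466. 270.   0.]
top roller_a 0.65 [158. 177.] [521. 370.   0.]
top roller_a 0.49 [220. 191.] [476. 157.   0.]
t
[... 714 characters left out ...]
408.26018357]
{'time': 0.8, 'joint_pos': array([ 6.46036398e+01,  7.47007553e+00,  8.52673892e+01, -6.47344414e-04,
        8.72611651e+01, -4.89485571e+00]), 'qd': array([-0.04308047, -0.08837949,  0.05361063,  0.02740508, -0.01075407,
        0.08288266]), 'joint_efforts': array([-6.81972433e-04, -5.69260383e+01, -5.00827897e+01, -2.96555991e-04,
        1.05393690e-03,  1.92348239e-05]), 'tool_pos': array([210.14381468, 562.00615355, 231.30754384]), 'tcp_rot': array([1.79998690e+02, 7.61162010e-04, 1.59498526e+02]), 'ft_force': array([-1.15080439, -0.59259585, -0.82113658]), 'wrist_torque': array([-0.02207113,  0.01109833,  0.03856945]), 'grip_force': 0.0, 'finger_gap': 85.37514354987856}
```

```bash
python3 -c "
import cv2,numpy as np
a=cv2.imread('pics/scene0.png');b=cv2.imread('pics/top0.png');cv2.imwrite('pics/b0.png',cv2.resize(np.hstack([a,b]),(800,300)))"
```

```text
(no output)
```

View pics/scene0.png

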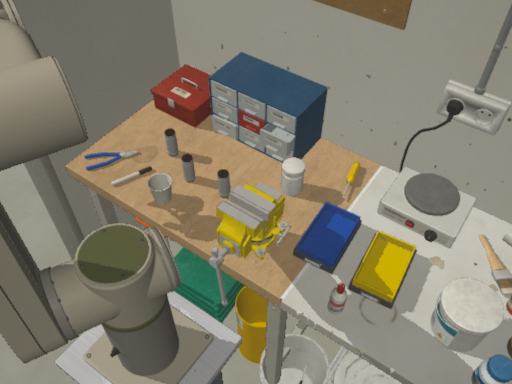

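View pics/top0.png

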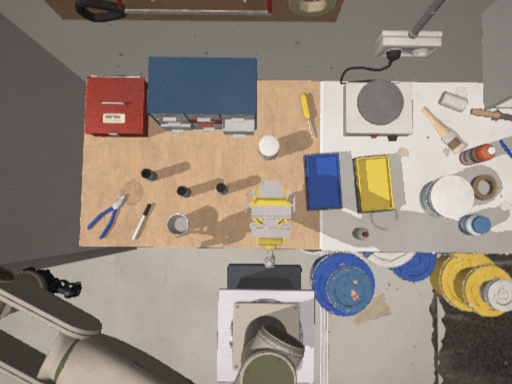

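The rollers show at about (172,143), (188,168) and (224,184) in the scene view. The vice is at (250,215), with the blue tray at (327,236) and the yellow at (385,267). Next I'll refine these positions with the masks.

```bash
python3 - <<'E'
from h import *
from scipy.optimize import least_squares
def proj(c,X):
    p=camera_params(c);f=192/np.tan(np.radians(p['vfov']/2));q=np.asarray(X)@np.array(p['R']).T+p['t'];return q[:,:2]/q[:,2:]*f+[p['cx'],p['cy']]
a=np.linspace(0,2*np.pi,40)
cyl=lambda x,y:np.vstack([np.c_[x+17*np.cos(a),y+17*np.sin(a),0*a+z] for z in(0,90)])
for c in('scene','top'):
    snapshot(c)
    for d in masks_of(c,'roller_a'):
        v,u=np.nonzero(d['pixels']); bb=np.array([u.min()-.5,v.min()-.5,u.max()+.5,v.max()+.5])
        g=onz(c,d['at'],45)[:2]
        def r(s):
            P=proj(c,cyl(*s));return np.r_[P.min(0),P.max(0)]-bb
        s=least_squares(r,g);print(c,'rol',round(d['conf'],2),len(u),np.round(d['at']),np.round(s.x,1),np.round(s.fun,1))
    for n in('tray_blue','tray_yellow'):
        d=masks_of(c,n)
        for e in d[:2]:
            m=e['pixels'].astype(np.uint8);v,u=np.nonzero(m)
            W=np.array([onz(c,(x,y),44)[:2] for x,y in zip(u,v)],np.float32)
            print(c,n,round(e['conf'],2),len(u),W.mean(0),cv2.minAreaRect(W))
im=snapshot('top');cv2.imwrite('pics/c1.png',cv2.resize(im[130:260,120:400],(800,371),interpolation=cv2.INTER_CUBIC))
im=snapshot('scene');cv2.imwrite('pics/c2.png',cv2.resize(im[110:310,140:420],(800,571),interpolation=cv2.INTER_CUBIC))
E
```

```text
scene rol 0.69 287 [172. 142.] [521.7 390.6] [-0.3 -0.4  0.3  0.3]
scene rol 0.68 331 [187. 170.] [465.5 275.3] [ 0.2 -0.7 -0.2  0.7]
scene rol 0.64 322 [224. 182.] [478.3 150. ] [-0.1 -0.3  0.1  0.3]
scene tray_blue 0.92 2350 [ 496.99878 -186.63498] ((501.5456237792969, -185.11814880371094), (190.80372619628906, 111.44810485839844), 3.948117971420288)
scene tray_yellow 0.6 2708 [ 493.05206 -351.27097] ((497.5986022949219, -350.34381103515625), (193.7742462158203, 107.39647674560547), 6.189435005187988)Traceback (most recent call last):
  File "<stdin>", line 19, in <module>
  File "h.py", line 7, in onz
    c,d=ray(cam,uv);return c+d*(z-c[2])/d[2]
        ~~~^^^^^^^^
  File "h.py", line 4, in ray
    p=camera_params(cam);f=192/np.tan(np.radians(p['vfov']/2));R=np.array(p['R']);t=np.array(p['t'])
ValueError: time passes only in moves, steps and waits
```

```bash
sed -i 's/^def ray/import functools\ncamera_params=functools.lru_cache(camera_params)\ndef ray/' h.py
cat >> h.py <<'E'
from scipy.optimize import least_squares
def proj(c,X):
    p=camera_params(c);f=192/np.tan(np.radians(p['vfov']/2));q=np.asarray(X)@np.array(p['R']).T+p['t'];return q[:,:2]/q[:,2:]*f+[p['cx'],p['cy']]
_a=np.linspace(0,2*np.pi,40)
def cyl(x,y,z0=0):return np.vstack([np.c_[x+17*np.cos(_a),y+17*np.sin(_a),0*_a+z+z0] for z in(0,90)])
def rollers(c,z0=0):
    for d in masks_of(c,'roller_a'):
        v,u=np.nonzero(d['pixels']); bb=np.array([u.min()-.5,v.min()-.5,u.max()+.5,v.max()+.5])
        def r(s):
            P=proj(c,cyl(*s,z0));return np.r_[P.min(0),P.max(0)]-bb
        s=least_squares(r,onz(c,d['at'],45+z0)[:2]);print(c,'rol',round(d['conf'],2),len(u),np.round(d['at']),np.round(s.x,1),np.round(s.fun,1))
E
python3 - <<'E'
from h import *
c='top';im=snapshot(c);rollers(c)
for n in('tray_blue','tray_yellow'):
    for e in masks_of(c,n)[:2]:
        v,u=np.nonzero(e['pixels'])
        W=np.array([onz(c,(x,y),44)[:2] for x,y in zip(u,v)],np.float32)
        print(c,n,round(e['conf'],2),len(u),W.mean(0),cv2.minAreaRect(W))
print(sense()['time'])
cv2.imwrite('pics/c1.png',cv2.resize(im[130:260,120:400],(800,371),interpolation=cv2.INTER_CUBIC))
im=cv2.imread('pics/scene0.png');cv2.imwrite('pics/c2.png',cv2.resize(im[110:310,140:420],(800,571),interpolation=cv2.INTER_CUBIC))
E
```

```text
top rol 0.7 155 [152. 174.] [524.6 386.5] [-0.3 -0.3  0.3  0.3]
top rol 0.42 108 [185. 189.] [470.4 273.8] [-1.2 -0.7  1.2  0.8]
top tray_blue 0.81 1808 [ 512.1068 -181.497 ] ((512.7544555664062, -180.59848022460938), (176.8959503173828, 111.3957748413086), 4.028043270111084)
top tray_yellow 0.85 1836 [ 508.9993  -347.73077] ((509.0262756347656, -348.06243896484375), (176.7855224609375, 114.24723052978516), 5.591343402862549)
1.2
```

View pics/c1.png

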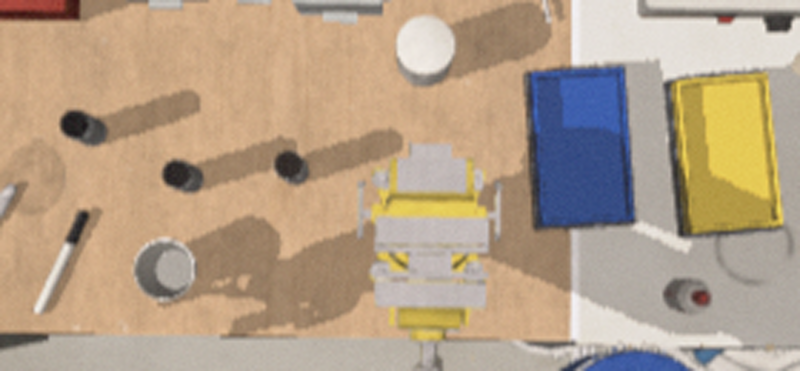

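View pics/c2.png

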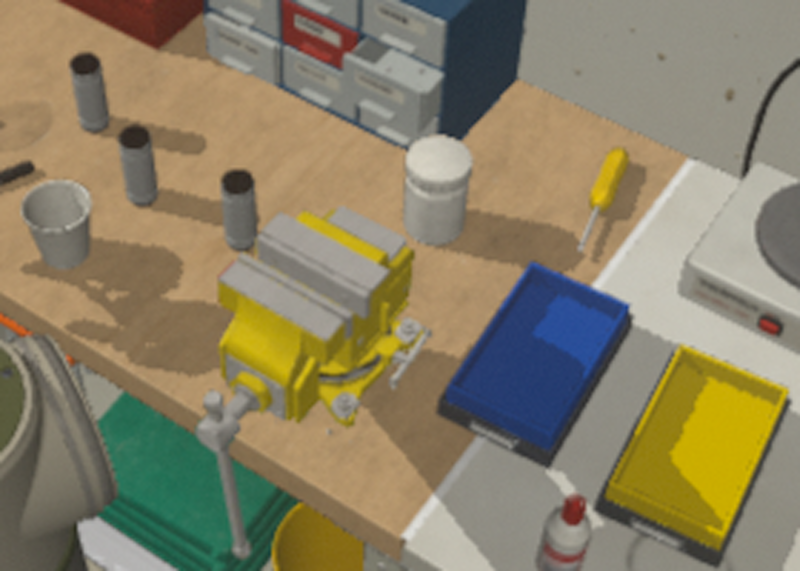

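The top crop shows both trays yawed about +5° and the yellow vice ending near y≈60, clear of roller C. Estimates: A (523,388), B (468,274), C (478,150), blue tray (512,-181), yellow tray (509,-348). The first move turns the tool to yaw 180, so that tool axes = (-x, +y, -z), and goes towards A.

Call:
step_arm(targets=[{"angular": [0,0,-0.03],"dp": [-0.2,-0.03,0],"fingers": 0},{"angular": [0,0,-0.07],"dp": [-0.4,-0.06,0],"fingers": 0},{"angular": [0,0,-0.1139],"dp": [-0.62,-0.085,0],"fingers": 0},{"angular": [0,0,-0.1139],"dp": [-0.8425,-0.112,0],"fingers": 0},{"angular": [0,0,-0.1139],"dp": [-0.8425,-0.112,0],"fingers": 0},{"angular": [0,0,-0.1139],"dp": [-0.8425,-0.112,0],"fingers": 0},{"angular": [0,0,-0.1139],"dp": [-0.8425,-0.112,0],"fingers": 0},{"angular": [0,0,-0.1139],"dp": [-0.8425,-0.112,0],"fingers": 0}])

```text
time: 2.2
tool_pos: [359.2, 482.6, 231.3]
tcp_rot: [180.0, -0.0, -179.9]
ft_force: [0.5, -0.1, -0.4]
finger_gap: 85.4
grip_force: 0.0
```

Call:
step_arm(targets=[{"angular": [0,0,0],"dp": [-0.2,-0.12,0.1],"fingers": 0},{"angular": [0,0,0],"dp": [-0.4,-0.24,0.2],"fingers": 0},{"angular": [0,0,0],"dp": [-0.6,-0.36,0.35],"fingers": 0},{"angular": [0,0,0],"dp": [-0.815,-0.467,0.5],"fingers": 0},{"angular": [0,0,0],"dp": [-0.815,-0.467,0.5],"fingers": 0},{"angular": [0,0,0],"dp": [-0.815,-0.467,0.5],"fingers": 0},{"angular": [0,0,0],"dp": [-0.815,-0.467,0.5],"fingers": 0},{"angular": [0,0,0],"dp": [-0.815,-0.467,0.5],"fingers": 0}])

```text
time: 3.2
tool_pos: [522.8, 389.9, 132.6]
tcp_rot: [179.9, 0.1, -179.9]
ft_force: [-0.7, 0.3, 0.4]
finger_gap: 85.3
grip_force: 0.0
```

```bash
python3 - <<'E'
from h import *
im=snapshot('scene');rollers('scene');im2=snapshot('top');rollers('top');print(sense()['time'],sense()['tool_pos'])
cv2.imwrite('pics/d1.png',np.hstack([cv2.resize(i,(400,400),interpolation=cv2.INTER_CUBIC) for i in(im[90:220,120:250],im2[120:250,100:230])]))
E
```

```text
scene rol 0.64 269 [171. 142.] [522.7 389.3] [-0.8 -0.4  0.8  0.3]
scene rol 0.61 306 [188. 167.] [466.4 274. ] [-0.3 -0.7  0.3  0.6]
scene rol 0.6 267 [224. 184.] [478.3 150. ] [-0.1 -0.3  0.1  0.3]
top rol 0.71 123 [184. 189.] [470.5 272.2] [-0.7 -0.7  0.7  0.8]
top rol 0.62 78 [154. 175.] [517.9 377.8] [-2.6 -2.2  2.8  2.3]
top rol 0.53 110 [221. 188.] [480.5 148.6] [-0.4 -0.3  0.5  0.3]
3.4 [522.89491153 389.06733209 131.76388368]
```

View pics/d1.png

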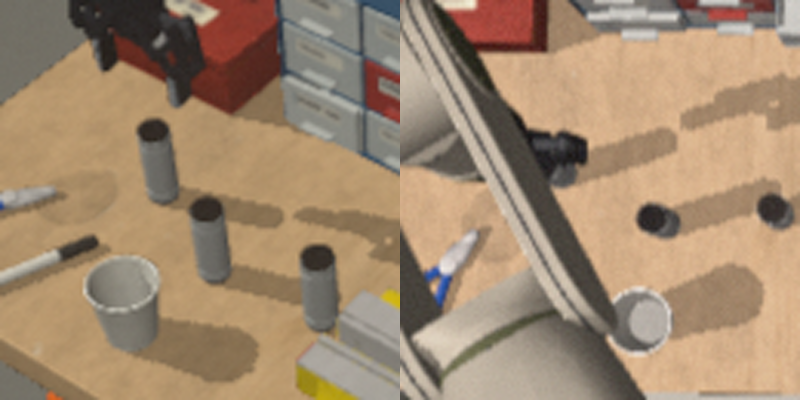

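Both pictures show the open fingers straddling roller A, and the estimates repeat to within about 2 mm. Going down and gripping.

Call:
step_arm(newtons=50, targets=[{"angular": [0,0,0],"dp": [0,0,0.14],"fingers": 0},{"angular": [0,0,0],"dp": [0,0,0.28],"fingers": 0},{"angular": [0,0,0],"dp": [0,0,0.4],"fingers": 0},{"angular": [0,0,0],"dp": [0,0,0.4815],"fingers": 0},{"angular": [0,0,0],"dp": [0,0,0.4815],"fingers": 0.1},{"angular": [0,0,0],"dp": [0,0,0.4815],"fingers": 0.3},{"angular": [0,0,0],"dp": [0,0,0.4815],"fingers": 0.5},{"angular": [0,0,0],"dp": [0,0,0.4815],"fingers": 1}])

```text
time: 4.4
tool_pos: [523.9, 389.0, 36.4]
tcp_rot: [179.9, 0.1, 180.0]
ft_force: [-0.8, -1.2, 4.4]
finger_gap: 33.6
grip_force: 50.1
```

Call:
step_arm(targets=[{"angular": [0,0,0],"dp": [0,0,0],"fingers": 1},{"angular": [0,0,0],"dp": [0,0,0],"fingers": 1},{"angular": [0,0,0],"dp": [0,0,0],"fingers": 1},{"angular": [0,0,0],"dp": [0,0,0],"fingers": 1},{"angular": [0,0,0],"dp": [0,0,0],"fingers": 1},{"angular": [0,0,0],"dp": [0,0,-0.05],"fingers": 1},{"angular": [0,0,0],"dp": [0,0,-0.15],"fingers": 1},{"angular": [0,0,0],"dp": [0,0,-0.15],"fingers": 1}])

```text
time: 5.4
tool_pos: [524.7, 389.7, 67.9]
tcp_rot: [179.9, 0.2, -180.0]
ft_force: [0.6, 0.2, -5.7]
finger_gap: 33.3
grip_force: 50.7
```

Call:
step_arm(targets=[{"angular": [0,0,0],"dp": [0,0,-0.15],"fingers": 1},{"angular": [0,0,0],"dp": [0,0,-0.35],"fingers": 1},{"angular": [0,0,0],"dp": [0,0,-0.6],"fingers": 1},{"angular": [0,0,0],"dp": [0,0,-0.8],"fingers": 1},{"angular": [0,0,0],"dp": [0,0,-0.95],"fingers": 1},{"angular": [0,0,0],"dp": [0,0,-1],"fingers": 1},{"angular": [0,0,0],"dp": [0,0,-1],"fingers": 1},{"angular": [0,0,0],"dp": [0,0,-1],"fingers": 1}])

```text
time: 6.4
tool_pos: [522.3, 388.1, 262.4]
tcp_rot: [-179.9, -0.2, -180.0]
ft_force: [-0.5, -0.4, -5.4]
finger_gap: 33.2
grip_force: 51.4
```

```bash
python3 - <<'E'
from h import *
for i in range(4): snapshot('scene');s=sense();print(s['time'],s['ft_force'],s['tool_pos'])
E
```

```text
6.45 [ 0.22500569 -0.28456666 -5.74839502] [522.28449434 388.11419919 262.42015129]
6.5 [-0.77209728 -0.15848394 -4.75150087] [522.35156906 388.15850772 262.65176419]
6.55 [-0.36207185  0.04062734 -5.93962809] [522.49945954 388.24758918 263.03057588]
6.6 [ 0.17508868  0.03316873 -5.70797079] [522.66231759 388.3080715  263.45988442]
```

Settled force is about -5.7 N, so A is solid and goes in the blue tray, far slot (562,-177).

Call:
step_arm(targets=[{"angular": [0,0,0],"dp": [0,-0.05,0],"fingers": 1},{"angular": [0,0,0],"dp": [-0.01,-0.15,0],"fingers": 1},{"angular": [0,0,0],"dp": [-0.03,-0.3,0],"fingers": 1},{"angular": [0,0,0],"dp": [-0.05,-0.44,0],"fingers": 1},{"angular": [0,0,0],"dp": [-0.06,-0.58,0],"fingers": 1},{"angular": [0,0,0],"dp": [-0.07,-0.72,0],"fingers": 1},{"angular": [0,0,0],"dp": [-0.08,-0.86,0],"fingers": 1},{"angular": [0,0,0],"dp": [-0.095,-1,0],"fingers": 1}])

```text
time: 7.6
tool_pos: [542.0, 186.2, 265.3]
tcp_rot: [-180.0, 0.0, 179.9]
ft_force: [-0.7, 0.9, -5.8]
finger_gap: 33.3
grip_force: 51.3
```

Call:
step_arm(targets=[{"angular": [0,0,0],"dp": [-0.01,-0.12,0],"fingers": 1},{"angular": [0,0,0],"dp": [-0.02,-0.25,0],"fingers": 1},{"angular": [0,0,0],"dp": [-0.03,-0.38,0],"fingers": 1},{"angular": [0,0,0],"dp": [-0.05,-0.5,0],"fingers": 1},{"angular": [0,0,0],"dp": [-0.06,-0.62,0],"fingers": 1},{"angular": [0,0,0],"dp": [-0.07,-0.75,0],"fingers": 1},{"angular": [0,0,0],"dp": [-0.08,-0.88,0],"fingers": 1},{"angular": [0,0,0],"dp": [-0.1,-1,0],"fingers": 1}])

```text
time: 8.6
tool_pos: [561.5, -13.6, 265.3]
tcp_rot: [-180.0, 0.0, 179.9]
ft_force: [0.3, -0.3, -6.0]
finger_gap: 33.4
grip_force: 51.4
```

Call:
step_arm(targets=[{"angular": [0,0,0],"dp": [0,-0.12,0],"fingers": 1},{"angular": [0,0,0],"dp": [0,-0.25,0],"fingers": 1},{"angular": [0,0,0],"dp": [0,-0.38,0],"fingers": 1},{"angular": [0,0,0],"dp": [0,-0.5,0],"fingers": 1},{"angular": [0,0,0],"dp": [0,-0.62,0],"fingers": 1},{"angular": [0,0,0],"dp": [0,-0.73,0],"fingers": 1},{"angular": [0,0,0],"dp": [0,-0.8,0],"fingers": 1},{"angular": [0,0,0],"dp": [0,-0.83,0],"fingers": 1}])

```text
time: 9.6
tool_pos: [561.9, -178.3, 265.0]
tcp_rot: [180.0, -0.0, 179.9]
ft_force: [0.1, -0.7, -6.1]
finger_gap: 33.4
grip_force: 51.4
```

```bash
python3 - <<'E'
from h import *
im=snapshot('scene');im2=snapshot('top');s=sense();print(s['time'],s['ft_force'],s['tool_pos'],s['tcp_rot'])
cv2.imwrite('pics/e1.png',np.hstack([cv2.resize(i,(400,400),interpolation=cv2.INTER_CUBIC) for i in(im[140:300,260:420],im2[110:250,270:410])]))
rollers('top')
E
```

```text
9.7 [ 0.28881428  0.4547201  -5.79653096] [ 562.04016591 -177.71212229  264.93077935] [ 1.79990310e+02 -4.96046765e-03  1.79971546e+02]
top rol 0.63 103 [185. 192.] [472.  273.8] [-1.2 -1.2  1.2  1.3]
top rol 0.48 89 [218. 185.] [482.  150.2] [-0.9 -0.8  1.   0.9]
top rol 0.46 32 [332. 158.] [ 583.8 -212.7] [-4.2 -4.1  4.   4.4]
```

View pics/e1.png

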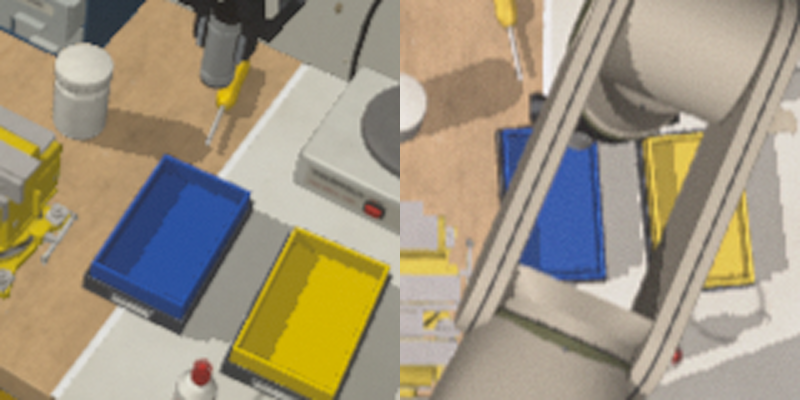

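The roller hangs upright above the far half of the blue tray. Lowering.

Call:
step_arm(targets=[{"angular": [0,0,0],"dp": [0,0,0.08],"fingers": 1},{"angular": [0,0,0],"dp": [0,0,0.22],"fingers": 1},{"angular": [0,0,0],"dp": [0,0,0.4],"fingers": 1},{"angular": [0,0,0],"dp": [0,0,0.58],"fingers": 1},{"angular": [0,0,0],"dp": [0,0,0.75],"fingers": 1},{"angular": [0,0,0],"dp": [0,0,0.88],"fingers": 1},{"angular": [0,0,0],"dp": [0,0,0.95],"fingers": 1},{"angular": [0,0,0],"dp": [0,0,0.98],"fingers": 1}])

```text
time: 10.75
tool_pos: [561.6, -176.8, 67.9]
tcp_rot: [180.0, -0.1, -180.0]
ft_force: [0.5, -0.1, -6.5]
finger_gap: 33.0
grip_force: 51.3
```

Call:
step_arm(targets=[{"angular": [0,0,0],"dp": [0,0,0],"fingers": 1},{"angular": [0,0,0],"dp": [0,0,0.015],"fingers": 1},{"angular": [0,0,0],"dp": [0,0,0.03],"fingers": 1},{"angular": [0,0,0],"dp": [0,0,0.045],"fingers": 1},{"angular": [0,0,0],"dp": [0,0,0.06],"fingers": 1},{"angular": [0,0,0],"dp": [0,0,0.075],"fingers": 1},{"angular": [0,0,0],"dp": [0,0,0.08],"fingers": 1},{"angular": [0,0,0],"dp": [0,0,0.08],"fingers": 1}])

```text
time: 11.75
tool_pos: [562.2, -177.4, 53.2]
tcp_rot: [-180.0, 0.0, -180.0]
ft_force: [-2.2, 0.4, -1.4]
finger_gap: 33.3
grip_force: 51.7
```

Call:
step_arm(targets=[{"angular": [0,0,0],"dp": [0,0,0.005],"fingers": 1},{"angular": [0,0,0],"dp": [0,0,0.01],"fingers": 1},{"angular": [0,0,0],"dp": [0,0,0.01],"fingers": 1},{"angular": [0,0,0],"dp": [0,0,0.01],"fingers": 0.5},{"angular": [0,0,0],"dp": [0,0,0.01],"fingers": 0.4},{"angular": [0,0,0],"dp": [0,0,0.01],"fingers": 0.2},{"angular": [0,0,0],"dp": [0,0,0.01],"fingers": 0.1},{"angular": [0,0,0],"dp": [0,0,0.01],"fingers": 0}])

```text
time: 12.75
tool_pos: [562.1, -177.4, 51.0]
tcp_rot: [-180.0, 0.0, -180.0]
ft_force: [0.1, -1.2, 0.1]
finger_gap: 85.5
grip_force: 0.0
```

Call:
step_arm(targets=[{"angular": [0,0,0],"dp": [0,0,-0.1],"fingers": 0},{"angular": [0,0,0],"dp": [0,0,-0.25],"fingers": 0},{"angular": [0,0,0],"dp": [0,0,-0.5],"fingers": 0},{"angular": [0,0,0],"dp": [0,0,-0.75],"fingers": 0},{"angular": [0,0,0],"dp": [0,0.1,-1],"fingers": 0},{"angular": [0,0,0],"dp": [0.1,0.35,-1],"fingers": 0},{"angular": [0,0,0],"dp": [0.2,0.65,-1],"fingers": 0},{"angular": [0,0,0],"dp": [0.32,0.95,-1],"fingers": 0}])

```text
time: 13.75
tool_pos: [498.6, 11.4, 252.9]
tcp_rot: [180.0, 0.1, 180.0]
ft_force: [0.9, 1.6, -0.2]
finger_gap: 85.4
grip_force: 0.0
```

Call:
step_arm(targets=[{"angular": [0,0,0],"dp": [0.03,0.25,0],"fingers": 0},{"angular": [0,0,0],"dp": [0.07,0.5,0],"fingers": 0},{"angular": [0,0,0],"dp": [0.095,0.685,0],"fingers": 0},{"angular": [0,0,0],"dp": [0.095,0.685,0.15],"fingers": 0},{"angular": [0,0,0],"dp": [0.095,0.685,0.35],"fingers": 0},{"angular": [0,0,0],"dp": [0.095,0.685,0.58],"fingers": 0},{"angular": [0,0,0],"dp": [0.095,0.685,0.63],"fingers": 0},{"angular": [0,0,0],"dp": [0.095,0.685,0.63],"fingers": 0}])

```text
time: 14.75
tool_pos: [480.4, 147.0, 126.1]
tcp_rot: [180.0, 0.0, 180.0]
ft_force: [-0.2, -0.3, 1.3]
finger_gap: 85.8
grip_force: 0.0
```

```bash
python3 - <<'E'
from h import *
im=snapshot('scene');rollers('scene');im2=snapshot('top');s=sense();print(s['time'],s['ft_force'],s['tool_pos'])
cv2.imwrite('pics/f1.png',np.hstack([cv2.resize(im[110:310,140:420],(560,400),interpolation=cv2.INTER_CUBIC),cv2.resize(im2[140:220,290:338],(240,400))]))
E
```

```text
scene rol 0.69 318 [340. 211.] [ 572.8 -171.8] [-0.8 -1.1  0.8  1.1]
scene rol 0.65 300 [189. 165.] [466.4 274. ] [-0.3 -0.7  0.3  0.6]
scene rol 0.54 402 [339. 297.] [ 339.1 -301.1] [-0.5 -0.6  0.5  0.6]
14.9 [-0.16747998  0.29172696  0.3314646 ] [481.84924894 147.23389337 127.67564676]
```

View pics/f1.png

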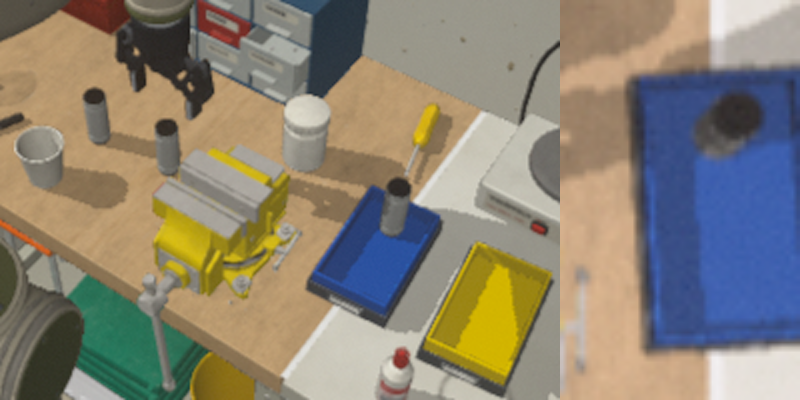

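A stands upright in the blue tray, at about (397,205) in the crop. The gripper is above C and clear of the vice. Going down to grip C.

Call:
step_arm(newtons=50, targets=[{"angular": [0,0,0],"dp": [0,0,0.1],"fingers": 0},{"angular": [0,0,0],"dp": [0,0,0.22],"fingers": 0},{"angular": [0,0,0],"dp": [0,0,0.34],"fingers": 0},{"angular": [0,0,0],"dp": [0,0,0.43],"fingers": 0},{"angular": [0,0,0],"dp": [0,0,0.45],"fingers": 0.1},{"angular": [0,0,0],"dp": [0,0,0.45],"fingers": 0.3},{"angular": [0,0,0],"dp": [0,0,0.45],"fingers": 0.5},{"angular": [0,0,0],"dp": [0,0,0.45],"fingers": 1}])

```text
time: 15.9
tool_pos: [481.2, 147.3, 36.3]
tcp_rot: [180.0, 0.1, -180.0]
ft_force: [-0.6, 2.6, 4.0]
finger_gap: 33.2
grip_force: 49.4
```

Call:
step_arm(targets=[{"angular": [0,0,0],"dp": [0,0,0],"fingers": 1},{"angular": [0,0,0],"dp": [0,0,0],"fingers": 1},{"angular": [0,0,0],"dp": [0,0,-0.05],"fingers": 1},{"angular": [0,0,0],"dp": [0,0,-0.2],"fingers": 1},{"angular": [0,0,0],"dp": [0,0,-0.45],"fingers": 1},{"angular": [0,0,0],"dp": [0,0,-0.7],"fingers": 1},{"angular": [0,0,0],"dp": [0,0,-0.9],"fingers": 1},{"angular": [0,0,0],"dp": [0,0,-1],"fingers": 1}])

```text
time: 16.9
tool_pos: [480.7, 147.0, 237.3]
tcp_rot: [180.0, 0.1, 180.0]
ft_force: [-0.2, 0.3, -6.2]
finger_gap: 33.4
grip_force: 50.9
```

Call:
step_arm(targets=[{"angular": [0,0,0],"dp": [0,0,-0.05],"fingers": 1},{"angular": [0,0,0],"dp": [0,0,-0.1],"fingers": 1},{"angular": [0,0,0],"dp": [0,0,-0.15],"fingers": 1},{"angular": [0,0,0],"dp": [0,0,-0.15],"fingers": 1},{"angular": [0,0,0],"dp": [0,0,-0.15],"fingers": 1},{"angular": [0,0,0],"dp": [0,0,-0.15],"fingers": 1},{"angular": [0,0,0],"dp": [0,0,-0.15],"fingers": 1},{"angular": [0,0,0],"dp": [0,0,-0.15],"fingers": 1}])

```text
time: 17.9
tool_pos: [480.1, 146.9, 264.8]
tcp_rot: [-180.0, -0.0, 180.0]
ft_force: [-0.3, 0.3, -6.0]
finger_gap: 33.1
grip_force: 50.9
```

```bash
python3 - <<'E'
from h import *
for i in range(3): snapshot('scene');s=sense();print(s['time'],s['ft_force'],s['tool_pos'])
E
```

```text
17.95 [-0.21820351  0.31769714 -6.45719909] [480.11623592 146.94937575 264.89524989]
18.0 [ 0.72383022  0.6751239  -5.25331222] [480.15848957 146.96085274 264.94757814]
18.05 [ 0.146426    0.48536465 -5.02557124] [480.16569612 146.9697711  264.98318914]
```

C also reads about -5.7 N, so it's solid. It goes in the blue tray, near slot (467,-184).

Call:
step_arm(targets=[{"angular": [0,0,0],"dp": [0,-0.04,0],"fingers": 1},{"angular": [0,0,0],"dp": [0,-0.12,0],"fingers": 1},{"angular": [0,0,0],"dp": [0,-0.22,0],"fingers": 1},{"angular": [0,0,0],"dp": [0,-0.34,0],"fingers": 1},{"angular": [0,0,0],"dp": [0,-0.46,0],"fingers": 1},{"angular": [0,0,0],"dp": [0.01,-0.58,0],"fingers": 1},{"angular": [0,0,0],"dp": [0.02,-0.7,0],"fingers": 1},{"angular": [0,0,0],"dp": [0.03,-0.82,0],"fingers": 1}])

```text
time: 19.05
tool_pos: [473.8, -18.9, 265.1]
tcp_rot: [-180.0, 0.0, 180.0]
ft_force: [-0.4, -0.7, -5.5]
finger_gap: 33.0
grip_force: 50.8
```

Call:
step_arm(targets=[{"angular": [0,0,0],"dp": [0.01,-0.12,0],"fingers": 1},{"angular": [0,0,0],"dp": [0.02,-0.24,0],"fingers": 1},{"angular": [0,0,0],"dp": [0.03,-0.36,0],"fingers": 1},{"angular": [0,0,0],"dp": [0.035,-0.48,0],"fingers": 1},{"angular": [0,0,0],"dp": [0.035,-0.6,0],"fingers": 1},{"angular": [0,0,0],"dp": [0.035,-0.71,0],"fingers": 1},{"angular": [0,0,0],"dp": [0.035,-0.79,0],"fingers": 1},{"angular": [0,0,0],"dp": [0.035,-0.835,0],"fingers": 1}])

```text
time: 20.05
tool_pos: [466.8, -185.2, 264.9]
tcp_rot: [180.0, -0.0, 179.9]
ft_force: [-0.6, 0.1, -5.2]
finger_gap: 33.0
grip_force: 50.8
```

Call:
step_arm(targets=[{"angular": [0,0,0],"dp": [0,0,0.05],"fingers": 1},{"angular": [0,0,0],"dp": [0,0,0.2],"fingers": 1},{"angular": [0,0,0],"dp": [0,0,0.4],"fingers": 1},{"angular": [0,0,0],"dp": [0,0,0.58],"fingers": 1},{"angular": [0,0,0],"dp": [0,0,0.75],"fingers": 1},{"angular": [0,0,0],"dp": [0,0,0.88],"fingers": 1},{"angular": [0,0,0],"dp": [0,0,0.95],"fingers": 1},{"angular": [0,0,0],"dp": [0,0,0.98],"fingers": 1}])

```text
time: 21.05
tool_pos: [466.8, -183.4, 68.2]
tcp_rot: [180.0, -0.1, -180.0]
ft_force: [0.3, 0.8, -5.6]
finger_gap: 33.3
grip_force: 50.7
```

Call:
step_arm(targets=[{"angular": [0,0,0],"dp": [0,0,0],"fingers": 1},{"angular": [0,0,0],"dp": [0,0,0.015],"fingers": 1},{"angular": [0,0,0],"dp": [0,0,0.03],"fingers": 1},{"angular": [0,0,0],"dp": [0,0,0.045],"fingers": 1},{"angular": [0,0,0],"dp": [0,0,0.06],"fingers": 1},{"angular": [0,0,0],"dp": [0,0,0.075],"fingers": 1},{"angular": [0,0,0],"dp": [0,0,0.085],"fingers": 1},{"angular": [0,0,0],"dp": [0,0,0.085],"fingers": 1}])

```text
time: 22.05
tool_pos: [467.0, -183.9, 51.7]
tcp_rot: [180.0, -0.0, -180.0]
ft_force: [0.9, 0.5, -5.7]
finger_gap: 33.1
grip_force: 50.8
```

Call:
step_arm(targets=[{"angular": [0,0,0],"dp": [0,0,0.005],"fingers": 1},{"angular": [0,0,0],"dp": [0,0,0.01],"fingers": 1},{"angular": [0,0,0],"dp": [0,0,0.015],"fingers": 1},{"angular": [0,0,0],"dp": [0,0,0.02],"fingers": 1},{"angular": [0,0,0],"dp": [0,0,0.025],"fingers": 1},{"angular": [0,0,0],"dp": [0,0,0.025],"fingers": 1},{"angular": [0,0,0],"dp": [0,0,0.025],"fingers": 1},{"angular": [0,0,0],"dp": [0,0,0.025],"fingers": 1}])

```text
time: 23.05
tool_pos: [467.3, -184.1, 47.2]
tcp_rot: [-180.0, 0.0, -180.0]
ft_force: [-1.2, 1.9, 1.3]
finger_gap: 33.3
grip_force: 51.5
```

Call:
step_arm(targets=[{"angular": [0,0,0],"dp": [0,0,-0.003],"fingers": 1},{"angular": [0,0,0],"dp": [0,0,-0.003],"fingers": 0.5},{"angular": [0,0,0],"dp": [0,0,-0.003],"fingers": 0.3},{"angular": [0,0,0],"dp": [0,0,-0.003],"fingers": 0.1},{"angular": [0,0,0],"dp": [0,0,-0.003],"fingers": 0},{"angular": [0,0,0],"dp": [0,0,-0.1],"fingers": 0},{"angular": [0,0,0],"dp": [0,0,-0.3],"fingers": 0},{"angular": [0,0,0],"dp": [0,0,-0.55],"fingers": 0}])

```text
time: 24.05
tool_pos: [466.2, -183.5, 157.0]
tcp_rot: [179.9, -0.1, -180.0]
ft_force: [1.2, -0.1, 0.4]
finger_gap: 85.2
grip_force: 0.0
```

Call:
step_arm(targets=[{"angular": [0,0,0],"dp": [0,0,-0.25],"fingers": 0},{"angular": [0,0,0],"dp": [0,0,-0.4],"fingers": 0},{"angular": [0,0,0],"dp": [0,0.15,-0.5],"fingers": 0},{"angular": [0,0,0],"dp": [0,0.35,-0.5],"fingers": 0},{"angular": [0,0,0],"dp": [0,0.55,-0.5],"fingers": 0},{"angular": [0,0,0],"dp": [0,0.75,-0.5],"fingers": 0},{"angular": [0,0,0],"dp": [0,0.92,-0.5],"fingers": 0},{"angular": [0,0,0],"dp": [0,1,-0.5],"fingers": 0}])

```text
time: 25.05
tool_pos: [467.1, 17.4, 257.1]
tcp_rot: [180.0, 0.0, -179.9]
ft_force: [1.1, -0.6, 0.7]
finger_gap: 85.6
grip_force: 0.0
```

Call:
step_arm(targets=[{"angular": [0,0,0],"dp": [0,0.2,0],"fingers": 0},{"angular": [0,0,0],"dp": [0,0.4,0],"fingers": 0},{"angular": [0,0,0],"dp": [0,0.6,0],"fingers": 0},{"angular": [0,0,0],"dp": [0,0.8,0],"fingers": 0},{"angular": [0,0,0],"dp": [0,0.93,0],"fingers": 0},{"angular": [0,0,0],"dp": [0,1,0],"fingers": 0},{"angular": [0,0,0],"dp": [0,1,0],"fingers": 0},{"angular": [0,0,0],"dp": [0,1,0],"fingers": 0}])

```text
time: 26.05
tool_pos: [467.4, 215.0, 256.9]
tcp_rot: [-180.0, -0.0, 180.0]
ft_force: [0.0, -0.4, -0.1]
finger_gap: 85.0
grip_force: 0.0
```

```bash
python3 - <<'E'
from h import *
im=snapshot('scene');rollers('scene');im2=snapshot('top');s=sense();print(s['time'],s['ft_force'],s['tool_pos'])
cv2.imwrite('pics/g1.png',np.hstack([cv2.resize(im[110:310,140:420],(560,400),interpolation=cv2.INTER_CUBIC),cv2.resize(im2[140:220,290:338],(240,400))]))
E
```

```text
scene rol 0.8 320 [321. 238.] [ 471.8 -178.7] [-1.2 -0.8  1.2  0.8]
scene rol 0.75 362 [340. 214.] [ 567.4 -173.3] [-0.3  0.4  0.3 -0.4]
scene rol 0.7 305 [188. 170.] [466.4 274. ] [-0.3 -0.7  0.3  0.6]
26.2 [ 0.10792448  0.6611068  -0.20096478] [467.37073238 215.09007326 257.07147065]
```

View pics/g1.png

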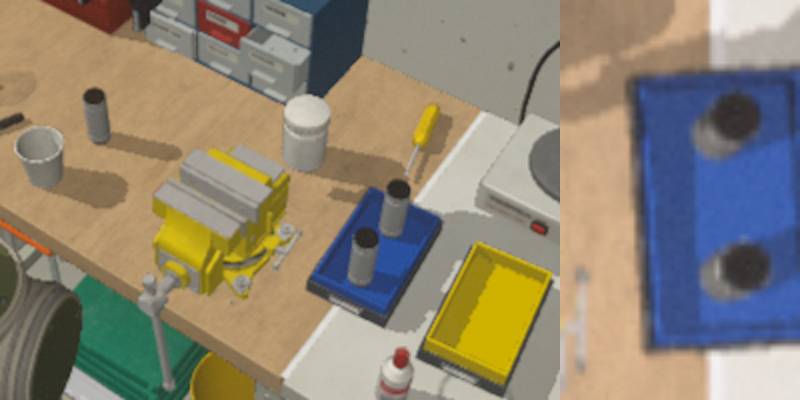

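Both solid rollers stand upright in the blue tray, at crop (362,255) and (397,205). B is next.

Call:
step_arm(targets=[{"angular": [0,0,0],"dp": [0,0.15,0.05],"fingers": 0},{"angular": [0,0,0],"dp": [0,0.2925,0.2],"fingers": 0},{"angular": [0,0,0],"dp": [0,0.2925,0.4],"fingers": 0},{"angular": [0,0,0],"dp": [0,0.2925,0.6],"fingers": 0},{"angular": [0,0,0],"dp": [0,0.2925,0.685],"fingers": 0},{"angular": [0,0,0],"dp": [0,0.2925,0.685],"fingers": 0},{"angular": [0,0,0],"dp": [0,0.2925,0.685],"fingers": 0},{"angular": [0,0,0],"dp": [0,0.2925,0.685],"fingers": 0}])

```text
time: 27.2
tool_pos: [468.4, 275.0, 122.0]
tcp_rot: [179.9, 0.2, 180.0]
ft_force: [0.2, 1.0, 0.2]
finger_gap: 85.5
grip_force: 0.0
```

Call:
step_arm(newtons=50, targets=[{"angular": [0,0,0],"dp": [0,0,0.1],"fingers": 0},{"angular": [0,0,0],"dp": [0,0,0.22],"fingers": 0},{"angular": [0,0,0],"dp": [0,0,0.34],"fingers": 0},{"angular": [0,0,0],"dp": [0,0,0.425],"fingers": 0},{"angular": [0,0,0],"dp": [0,0,0.425],"fingers": 0.1},{"angular": [0,0,0],"dp": [0,0,0.425],"fingers": 0.3},{"angular": [0,0,0],"dp": [0,0,0.425],"fingers": 0.5},{"angular": [0,0,0],"dp": [0,0,0.425],"fingers": 1}])

```text
time: 28.2
tool_pos: [467.9, 274.8, 36.1]
tcp_rot: [180.0, 0.1, -180.0]
ft_force: [-0.7, -1.6, 3.3]
finger_gap: 33.3
grip_force: 49.3
```

Call:
step_arm(targets=[{"angular": [0,0,0],"dp": [0,0,0],"fingers": 1},{"angular": [0,0,0],"dp": [0,0,0],"fingers": 1},{"angular": [0,0,0],"dp": [0,0,-0.05],"fingers": 1},{"angular": [0,0,0],"dp": [0,0,-0.2],"fingers": 1},{"angular": [0,0,0],"dp": [0,0,-0.45],"fingers": 1},{"angular": [0,0,0],"dp": [0,0,-0.7],"fingers": 1},{"angular": [0,0,0],"dp": [0,0,-0.9],"fingers": 1},{"angular": [0,0,0],"dp": [0,0,-1],"fingers": 1}])

```text
time: 29.2
tool_pos: [467.9, 274.9, 238.0]
tcp_rot: [179.9, 0.2, -180.0]
ft_force: [-1.2, -0.4, -1.7]
finger_gap: 33.3
grip_force: 49.9
```

Call:
step_arm(targets=[{"angular": [0,0,0],"dp": [0,0,-0.05],"fingers": 1},{"angular": [0,0,0],"dp": [0,0,-0.1],"fingers": 1},{"angular": [0,0,0],"dp": [0,0,-0.15],"fingers": 1},{"angular": [0,0,0],"dp": [0,0,-0.15],"fingers": 1},{"angular": [0,0,0],"dp": [0,0,-0.15],"fingers": 1},{"angular": [0,0,0],"dp": [0,0,-0.15],"fingers": 1},{"angular": [0,0,0],"dp": [0,0,-0.15],"fingers": 1},{"angular": [0,0,0],"dp": [0,0,-0.15],"fingers": 1}])

```text
time: 30.2
tool_pos: [467.1, 274.4, 264.8]
tcp_rot: [-180.0, -0.0, -180.0]
ft_force: [0.6, -0.6, -1.5]
finger_gap: 33.1
grip_force: 49.9
```

B reads about -1.6 N, so it's hollow. It goes in the yellow tray, centre (509,-348).

Call:
step_arm(targets=[{"angular": [0,0,0],"dp": [0,-0.06,0],"fingers": 1},{"angular": [0,0,0],"dp": [-0.01,-0.16,0],"fingers": 1},{"angular": [0,0,0],"dp": [-0.02,-0.3,0],"fingers": 1},{"angular": [0,0,0],"dp": [-0.03,-0.44,0],"fingers": 1},{"angular": [0,0,0],"dp": [-0.04,-0.58,0],"fingers": 1},{"angular": [0,0,0],"dp": [-0.05,-0.72,0],"fingers": 1},{"angular": [0,0,0],"dp": [-0.06,-0.86,0],"fingers": 1},{"angular": [0,0,0],"dp": [-0.07,-1,0],"fingers": 1}])

```text
time: 31.2
tool_pos: [480.9, 72.2, 265.1]
tcp_rot: [-180.0, 0.0, 179.9]
ft_force: [0.0, 0.9, -1.1]
finger_gap: 33.5
grip_force: 49.9
```

Call:
step_arm(targets=[{"angular": [0,0,0],"dp": [-0.01,-0.12,0],"fingers": 1},{"angular": [0,0,0],"dp": [-0.02,-0.25,0],"fingers": 1},{"angular": [0,0,0],"dp": [-0.03,-0.38,0],"fingers": 1},{"angular": [0,0,0],"dp": [-0.04,-0.5,0],"fingers": 1},{"angular": [0,0,0],"dp": [-0.05,-0.62,0],"fingers": 1},{"angular": [0,0,0],"dp": [-0.06,-0.75,0],"fingers": 1},{"angular": [0,0,0],"dp": [-0.07,-0.88,0],"fingers": 1},{"angular": [0,0,0],"dp": [-0.07,-1,0],"fingers": 1}])

```text
time: 32.2
tool_pos: [494.4, -127.7, 265.1]
tcp_rot: [-180.0, 0.0, 179.9]
ft_force: [-0.5, 0.3, -1.4]
finger_gap: 33.3
grip_force: 49.9
```

Call:
step_arm(targets=[{"angular": [0,0,0],"dp": [-0.01,-0.12,0],"fingers": 1},{"angular": [0,0,0],"dp": [-0.02,-0.25,0],"fingers": 1},{"angular": [0,0,0],"dp": [-0.03,-0.38,0],"fingers": 1},{"angular": [0,0,0],"dp": [-0.04,-0.5,0],"fingers": 1},{"angular": [0,0,0],"dp": [-0.05,-0.62,0],"fingers": 1},{"angular": [0,0,0],"dp": [-0.06,-0.75,0],"fingers": 1},{"angular": [0,0,0],"dp": [-0.07,-0.88,0],"fingers": 1},{"angular": [0,0,0],"dp": [-0.07,-1,0],"fingers": 1}])

```text
time: 33.2
tool_pos: [509.0, -327.2, 264.9]
tcp_rot: [180.0, -0.0, 180.0]
ft_force: [0.5, -0.2, -2.0]
finger_gap: 33.4
grip_force: 49.9
```

Call:
step_arm(targets=[{"angular": [0,0,0],"dp": [0,-0.07,0],"fingers": 1},{"angular": [0,0,0],"dp": [0,-0.11,0.15],"fingers": 1},{"angular": [0,0,0],"dp": [0,-0.11,0.35],"fingers": 1},{"angular": [0,0,0],"dp": [0,-0.11,0.55],"fingers": 1},{"angular": [0,0,0],"dp": [0,-0.11,0.73],"fingers": 1},{"angular": [0,0,0],"dp": [0,-0.11,0.87],"fingers": 1},{"angular": [0,0,0],"dp": [0,-0.11,0.95],"fingers": 1},{"angular": [0,0,0],"dp": [0,-0.11,0.98],"fingers": 1}])

```text
time: 34.2
tool_pos: [508.9, -347.3, 68.3]
tcp_rot: [180.0, -0.0, -180.0]
ft_force: [-0.1, 0.5, -1.8]
finger_gap: 33.0
grip_force: 49.9
```

Call:
step_arm(targets=[{"angular": [0,0,0],"dp": [0,0,0],"fingers": 1},{"angular": [0,0,0],"dp": [0,0,0.015],"fingers": 1},{"angular": [0,0,0],"dp": [0,0,0.03],"fingers": 1},{"angular": [0,0,0],"dp": [0,0,0.045],"fingers": 1},{"angular": [0,0,0],"dp": [0,0,0.058],"fingers": 1},{"angular": [0,0,0],"dp": [0,0,0.065],"fingers": 1},{"angular": [0,0,0],"dp": [0,0,0.068],"fingers": 1},{"angular": [0,0,0],"dp": [0,0,0.068],"fingers": 1}])

```text
time: 35.2
tool_pos: [509.2, -347.5, 55.4]
tcp_rot: [180.0, -0.0, -180.0]
ft_force: [-0.2, -0.5, -0.9]
finger_gap: 33.1
grip_force: 49.9
```

Call:
step_arm(targets=[{"angular": [0,0,0],"dp": [0,0,0.003],"fingers": 1},{"angular": [0,0,0],"dp": [0,0,0.006],"fingers": 1},{"angular": [0,0,0],"dp": [0,0,0.008],"fingers": 1},{"angular": [0,0,0],"dp": [0,0,0.008],"fingers": 1},{"angular": [0,0,0],"dp": [0,0,0.008],"fingers": 1},{"angular": [0,0,0],"dp": [0,0,0.008],"fingers": 1},{"angular": [0,0,0],"dp": [0,0,0.008],"fingers": 1},{"angular": [0,0,0],"dp": [0,0,0.008],"fingers": 1}])

```text
time: 36.2
tool_pos: [509.3, -347.6, 53.9]
tcp_rot: [-180.0, 0.0, -180.0]
ft_force: [1.0, -1.0, 0.3]
finger_gap: 33.3
grip_force: 50.1
```

```bash
python3 - <<'E'
from h import *
for i in range(4): snapshot('scene');s=sense();print(s['time'],s['ft_force'],s['tool_pos'])
E
```

```text
36.25 [ 0.43455885 -1.13859303  0.48556493] [ 509.23936783 -347.63860321   53.87491262]
36.3 [ 0.49606332 -0.06484629 -0.35663148] [ 509.26331756 -347.62624562   53.88784782]
36.35 [ 0.79997234 -0.67796819  0.50072846] [ 509.30112842 -347.60816976   53.88960001]
36.4 [ 0.07066667 -0.78887897  0.16570471] [ 509.2527001  -347.61113629   53.85556145]
```

The weight is on the tray. Releasing and retreating.

Call:
step_arm(targets=[{"angular": [0,0,0],"dp": [0,0,0],"fingers": 0.5},{"angular": [0,0,0],"dp": [0,0,0],"fingers": 0.3},{"angular": [0,0,0],"dp": [0,0,0],"fingers": 0.1},{"angular": [0,0,0],"dp": [0,0,0],"fingers": 0},{"angular": [0,0,0],"dp": [0,0,0],"fingers": 0},{"angular": [0,0,0],"dp": [0,0,-0.1],"fingers": 0},{"angular": [0,0,0],"dp": [0,0,-0.3],"fingers": 0},{"angular": [0,0,0],"dp": [0,0,-0.55],"fingers": 0}])

```text
time: 37.4
tool_pos: [508.7, -347.1, 165.4]
tcp_rot: [180.0, -0.1, -180.0]
ft_force: [0.8, -1.5, 0.5]
finger_gap: 84.9
grip_force: 0.0
```

Call:
step_arm(targets=[{"angular": [0,0,0],"dp": [0,0,-0.2],"fingers": 0},{"angular": [0,0,0],"dp": [0,0,-0.4],"fingers": 0},{"angular": [0,0,0],"dp": [0,0,-0.6],"fingers": 0},{"angular": [0,0,0],"dp": [0,0.2,-0.6],"fingers": 0},{"angular": [0,0,0],"dp": [0,0.45,-0.6],"fingers": 0},{"angular": [0,0,0],"dp": [0,0.7,-0.6],"fingers": 0},{"angular": [0,0,0],"dp": [0,0.9,-0.6],"fingers": 0},{"angular": [0,0,0],"dp": [0,1,-0.6],"fingers": 0}])

```text
time: 38.4
tool_pos: [509.3, -145.8, 285.6]
tcp_rot: [-180.0, 0.1, -179.9]
ft_force: [0.2, -0.7, 1.5]
finger_gap: 85.4
grip_force: 0.0
```

Call:
step_arm(targets=[{"angular": [0,0,0],"dp": [0,0.2,0],"fingers": 0},{"angular": [0,0,0],"dp": [0,0.4,0],"fingers": 0},{"angular": [0,0,0],"dp": [0,0.6,0],"fingers": 0},{"angular": [0,0,0],"dp": [0,0.8,0],"fingers": 0},{"angular": [0,0,0],"dp": [0,0.93,0],"fingers": 0},{"angular": [0,0,0],"dp": [0,1,0],"fingers": 0},{"angular": [0,0,0],"dp": [0,1,0],"fingers": 0},{"angular": [0,0,0],"dp": [0,1,0],"fingers": 0}])

```text
time: 39.4
tool_pos: [509.3, 51.5, 283.9]
tcp_rot: [-180.0, 0.0, 180.0]
ft_force: [-0.0, 0.4, -0.3]
finger_gap: 85.3
grip_force: 0.0
```

```bash
python3 - <<'E'
from h import *
im=snapshot('scene');rollers('scene');s=sense();print(s['time'],s['ft_force'],s['tool_pos'])
cv2.imwrite('pics/z1.png',cv2.resize(im[110:310,140:420],(800,571),interpolation=cv2.INTER_CUBIC))
E
```

```text
scene rol 0.74 396 [336. 213.] [ 566.6 -172.2] [ 0.2  0.4 -0.2 -0.4]
scene rol 0.73 397 [386. 256.] [ 522.  -344.8] [-0.3 -0.4  0.3  0.4]
scene rol 0.64 342 [322. 238.] [ 473.9 -179. ] [-0.7 -0.3  0.7  0.3]
39.5 [ 0.17446745  0.1749004  -0.44823289] [509.26486607  51.44227998 283.8140257 ]
```

View pics/z1.png

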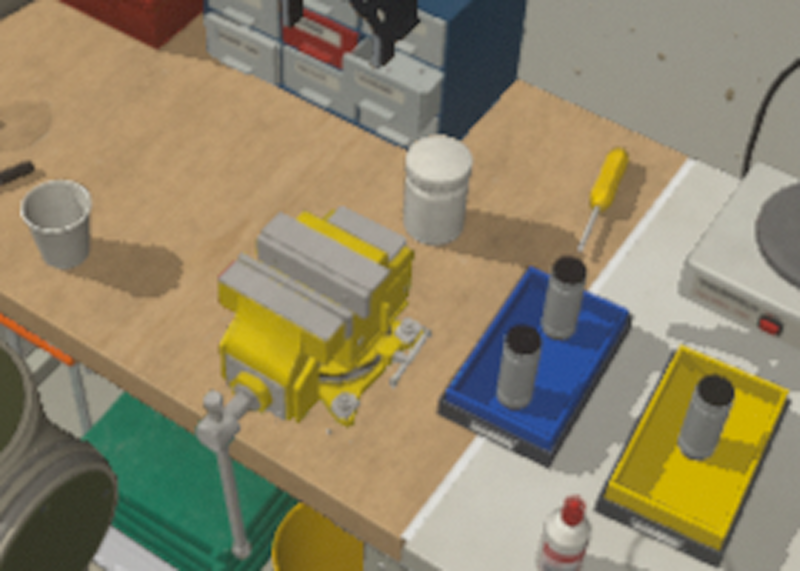

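Two rollers stand upright in the blue tray, at crop (518,365) and (565,300), and one in the yellow tray at (706,418). The cup, jar and glue bottle haven't moved, and the arm is clear.

```bash
python3 -c "from bench import *; print(hand_in())"
```

```text
the job is handed in; nothing more can be done
None
```

I handed the job in: the two solid rollers (A and C, about 5.7 N each) stand upright in the blue tray and the hollow one (B, about 1.6 N) in the yellow tray, at about 39.5 s; the final picture shows the cup, jar and glue bottle still in place.

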